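Slide the red spray can into its parking bay

ROBOT

A 6-joint arm with a two-finger parallel gripper is mounted at the origin on the work surface. World frame = base frame: x ahead of the robot, y to its left, z up, the work surface at z = 0. Lengths are in m, angles in rad, forces in N, time in s.
With the tool pointing down it reaches from about 0.35 to 0.775 m from the base axis. Payload 7.3 kg.
Tool frame: the origin (TCP) lies at the very end of the fingers, on their centre line; the grasp point (between the pads) lies 19 mm behind it; z points along the fingers, y is the line along which they close (so a half turn about z gives the same grasp; the last joint's range is limited). The gripper opens to 92 mm and grips with 3 to 60 N. Pads are 19 mm wide; open, the fingers measure 130 mm over their backs; the gripper's body (75 mm by 190 mm) begins 47 mm behind the grasp point.
Start: joints at [-1.269, 0.342, 1.524, -0, 1.275, -0.146], TCP at [0.227, -0.473, 0.227] pointing down, gripper open.
Joint ranges: [-2.53, 2.53], [-0.77, 2.02], [0.04, 2.7], [-1, 4.14], [0.28, 2.66], [-3.11, 3.11]. Speed limits (rad/s): [2.57, 2.57, 3.14, 3.14, 3.14, 3.14].

INTERFACE

Orientations are given as [roll, pitch, yaw] about the fixed x, y, z axes, in that order (R = Rz(yaw) Ry(pitch) Rx(roll)).
In Python, from cell import robot gives the robot as it stands.
- The arm moves only by the tool apply_moves, never from a script. Its argument "motion" is text: rows parted by semicolons, each of 7 numbers parted by spaces: the opening in per cent of the stroke, from 0 (shut) to 100 (fully open), then the shift along the tool's x, y, z in cm, then the turn, a rotation vector about the tool's x, y, z in rad. A call has 1 to 20 rows; each row shifts and turns the commanded pose from where the row before left it, along the tool's axes as they then stand; what a row does not reach is not made up. A row lasts 1/8 s, in which the tool goes at most 62.5 mm and 10.7 degrees, less where a joint would pass 70% of its speed; a pose out of reach is approached as far as the arm can. A call with a gripper value outside its range is refused whole. The fingers move at their own pace and stop on an object; "force" is the grip in N (left out, the last holds). Time passes only in rows, so rows that do not move let the fingers close. It gives the time, the measured TCP pose, the force, the opening and the grip force at its end, in the units of the state.
- robot.observe(): the state, without advancing time (a new reading comes with each control period).
- robot.read_camera(name): name is "side" or "top" or "wrist"; returns a dict with "img" (384x512x3 uint8, red, green, blue), "fovy" (degrees; the focal length in pixels is half the picture's height over the tangent of half this angle, whatever the lens; pixels are square), "cx", "cy" (the principal point, pixels), "R" (3x3) and "t" (3): a world point X has camera coordinates R X + t; the wrist camera has in their place "hand_eye" (4x4, takes a point from camera to tool coordinates, whose origin is the TCP and whose axes are the flange's). Camera axes: x right, y down, z forward; pixel columns grow to the right and rows downward; lengths in m; the calibration is good to about 2 mm. A picture is of the moment at which its call begins: read the wrist's pose just before it. There is no depth.
- robot.hand_in(): hands the job in; it is judged then, once.
Trained networks look in a picture, given as the dict that the camera call returned (one of the last four; its "shot" number tells which), for a name from the list of things; names that differ only in an ending like _2 or _b are one class to them, and where a whole thing is asked for, a point or a joint stands for the part that bears it (a point fixed in the world has none). Each returns a list of dicts, best first, with "score" (0 to 1); they miss things now and then, are a little off and sometimes report something else, mostly with a low value. They report only what shows in the picture. A call takes as long as a camera call.
- robot.search_frame(target, picture): "centre" ([x, y, z] in m, in world coordinates, good to about 4 mm: the middle of the surface that is visible of it).
- robot.trace(target, picture): "pixels" (384x512 bool, what is visible of it).
The state is a dict: "time": time; "qpos": joint angles; "qvel": joint speeds; "joint_efforts": joint torques, N m; "tool_pos": TCP position; "tool_rot": TCP orientation; "contact_force": force on the tool from outside, world axes, zero at the start; "torque": the same for the moment, N m; "opening": finger opening in m; "grip_force": force on a finger pad.
Only numpy, scipy, OpenCV 4.12 (cv2) and the standard library are available. Lean on these libraries where they do the work, as an engineer would, in place of code of your own. Each camera call takes 0.05 s, during which the arm holds its last target. There are 200 camera calls.

TASK

On the woodturner's bench, push the red spray can along the bench top into the plywood parking bay until it stands upright against the bay's back board. Push it low down, on its lower half, so that it slides without lifting or tipping over, and leave the blue can and the pepper mill where they stand.

Things in the scene. Friction and masses are not known exactly. Their poses are not given: they have to be found in the camera images.
- red_can: Red spray can with a red cap, loose, upright on the bench: 66 mm in diameter up to 155 mm, then a cap 52 mm across; 200 mm high in all, 0.3 to 0.55 kg. Origin at the centre of its underside, z up. It slides on the bench (friction about 0.6) and topples if pushed above about 45 mm. Starts on the robot's right, before the bay's mouth.
- bay: Fixed plywood U of low walls, no floor, open towards the robot's right (-y, +-15 degrees). Origin on the bench: centre of the can's underside when in the middle and touching the back board. x points level into the bay; z up. Back board: inner face at x = 33 mm, 30 mm high. Side walls: inner faces at y = +-50 mm, 25 mm high, from x = -25 mm to the back board. All walls 12 mm thick.
- blue_can: Blue spray can of the same shape and size as the red one, also on the robot's right, about 100 to 230 mm from the red one, nearer or farther from the robot; a bystander, to be left alone. Origin at the centre of its underside.
- pepper_mill: Turned dark wooden pepper mill, 54 mm in diameter at most, 180 mm high, standing to the left of the bay, either behind its back board or farther from the robot than it (a white glue bottle with a yellow cap stands in the other place); a bystander, to be left alone. Origin at the centre of its underside.

How it is judged:
By the outcome, as a careful person would: the job done as asked, in the order asked, and still so for the second after the job is handed in, with the robot touching nothing.
It also fails if it takes over 56 s, if anything falls off the work surface, if the arm or the gripper's body presses on something with over 40 N, if the wrist force passes 120 N, or if a joint passes its speed limit or range.

## Working session

There is one attempt and no reset: what is moved stays moved. The work goes in short steps, Python scripts to look and compute and a tool call to move; the robot and the scene stay as the last step left them, time stands still between calls to the robot, and variables do not carry over. Pictures are saved under pics/ and viewed, at most 10 in all, crops included, and the job is handed in when it is done.

Besides the shell and the picture viewer there is one more tool, called after ">>>" as name(argument=value, ...) on one line, values as JSON. apply_moves: Moves the arm, as the interface text tells. Its arguments: {"type":"object","properties":{"motion":{"type":"string"},"force":{"type":"number"}},"required":["motion"]}

```bash
mkdir -p pics; cat > h.py <<'E'
import numpy as np, cv2
from cell import robot
def px2w(p,uv,z):
    f=192/np.tan(np.radians(p["fovy"])/2)
    d=np.array([(uv[0]-p["cx"])/f,(uv[1]-p["cy"])/f,1.])
    R=np.array(p["R"]);t=np.array(p["t"]); c=-R.T@t; w=R.T@d
    return c+w*(z-c[2])/w[2]
def w2px(p,X):
    f=192/np.tan(np.radians(p["fovy"])/2)
    c=np.array(p["R"])@np.array(X)+p["t"]; return np.array([f*c[0]/c[2]+p["cx"],f*c[1]/c[2]+p["cy"]])
E
python3 - <<'E'
from h import *
ims=[]
for n in ("top","side"):
    p=robot.read_camera(n); ims.append(p["img"])
    R=np.array(p["R"]);print(n,"cam at",(-R.T@p["t"]).round(3))
    for o in ("red_can","blue_can","bay","pepper_mill"):
        for d in robot.search_frame(o,p)[:2]: print(o,np.round(d["centre"],3),round(d["score"],2), w2px(p,d["centre"]).round())
        for d in robot.trace(o,p)[:1]:
            ys,xs=np.where(d["pixels"]); print("   trace",round(d["score"],2),xs.min(),xs.max(),ys.min(),ys.max())
    cv2.imwrite(f"pics/{n}0.png",cv2.resize(p["img"][:,:,::-1],(768,576)))
s=robot.observe();print(s["tool_pos"],s["tool_rot"],s["time"])
E
```

```text
top cam at [0.388 0.031 1.087]
red_can [ 0.574 -0.244  0.164] 0.61 [382. 188.]
   trace 0.62 358 406 170 211
blue_can [ 0.467 -0.151  0.176] 0.78 [345. 239.]
   trace 0.8 324 366 222 256
bay [0.596 0.157 0.023] 0.78 [204. 200.]
   trace 0.55 194 228 176 228
pepper_mill [0.55  0.312 0.13 ] 0.69 [128. 215.]
pepper_mill [0.596 0.157 0.021] 0.3 [204. 200.]
   trace 0.81 109 149 201 232
side cam at [ 0.474 -0.657  0.879]
red_can [ 0.573 -0.282  0.152] 0.66 [269. 272.]
   trace 0.59 251 288 233 312
blue_can [ 0.47  -0.189  0.147] 0.72 [202. 238.]
   trace 0.74 184 223 199 279
bay [0.588 0.16  0.025] 0.82 [236. 139.]
   trace 0.91 213 263 133 162
pepper_mill [0.553 0.303 0.106] 0.71 [211.  79.]
   trace 0.73 200 222 48 112
[ 0.22734549 -0.47323693  0.2267449 ] [ 3.14149769e+00 -7.06764650e-06  4.47814284e-01] 0.9
```

View pics/top0.png

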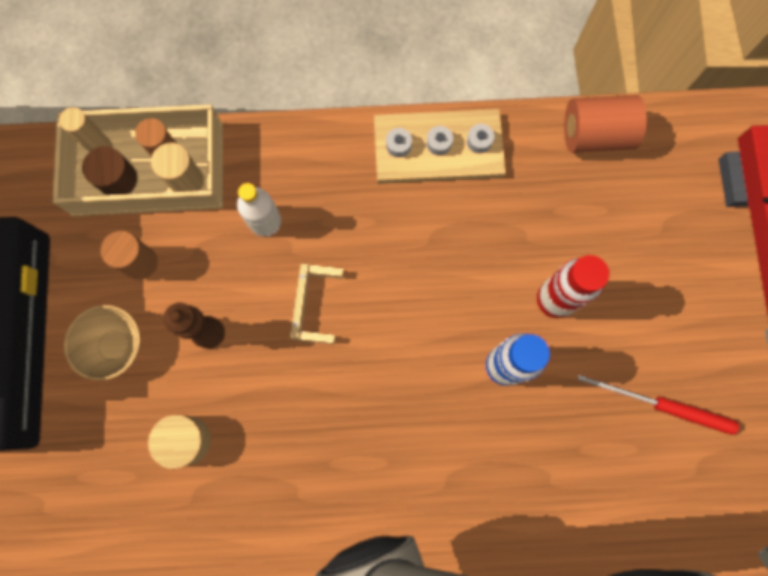

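View pics/side0.png

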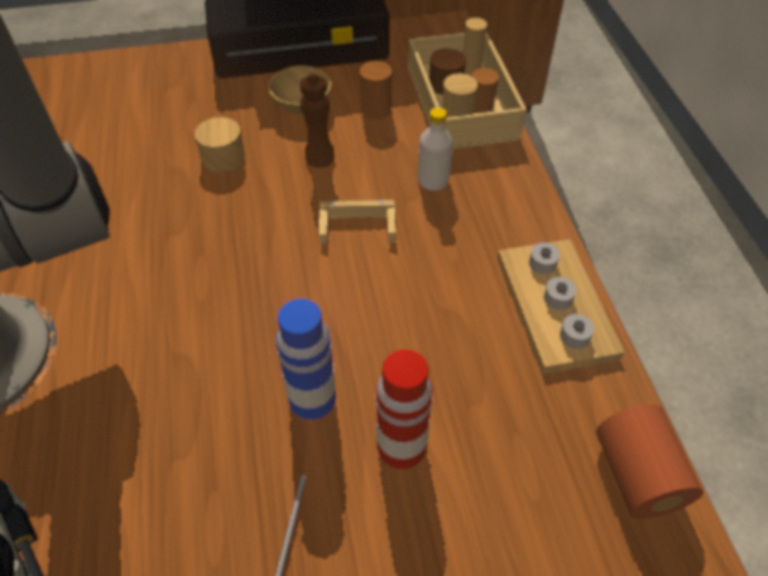

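The top view shows the red cap at (590,273), the blue cap at (530,353), and the bay's back board from (303,265) to (296,338) with its mouth to the right (display pixels, scale 1.5). The mill stands behind the back board.

```bash
python3 - <<'E'
from h import *
for n in ("top","side"):
    p=robot.read_camera(n); 
    for o in ("red_can","blue_can"):
        m=robot.trace(o,p)[0]["pixels"]
        ys,xs=np.where(m); P=np.stack([xs,ys],1).astype(float)
        # fit can silhouette: optimise x,y
        from scipy.optimize import minimize
        def sil(x,y):
            a=np.linspace(0,2*np.pi,40); pts=[]
            for r,z in((.033,0),(.033,.155),(.026,.155),(.026,.2)):
                pts+= [w2px(p,[x+r*np.cos(t),y+r*np.sin(t),z]) for t in a]
            im=np.zeros((384*4,512*4),np.uint8)
            cv2.fillConvexPoly(im,cv2.convexHull((np.array(pts)*4).astype(np.int32)),1)
            return cv2.resize(im*255,(512,384),interpolation=cv2.INTER_AREA)/255.
        c=lambda v:np.abs(sil(*v)-m).sum()
        x0=robot.search_frame(o,p)[0]["centre"][:2]
        r=minimize(c,x0,method="Nelder-Mead",options=dict(initial_simplex=[x0,x0+[.02,0],x0+[0,.02]],xatol=5e-4))
        print(n,o,r.x.round(4),r.fun,m.sum())
    if n=="top":
        crop=p["img"][165:240,180:250]
        cv2.imwrite("pics/bay.png",cv2.resize(crop[:,:,::-1],None,fx=8,fy=8,interpolation=cv2.INTER_CUBIC))
    m=robot.trace("bay",p)[0]["pixels"]
    def silb(v):
        x,y,h=v; im=np.zeros((384*4,512*4),np.uint8); C,S=np.cos(h),np.sin(h)
        for a,b,cc,d,z in((.033,.045,-.062,.062,.03),(-.025,.033,.05,.062,.025),(-.025,.033,-.062,-.05,.025)):
            q=[w2px(p,[x+C*i-S*j,y+S*i+C*j,k]) for i in(a,b) for j in(cc,d) for k in(0,z)]
            cv2.fillConvexPoly(im,cv2.convexHull((np.array(q)*4).astype(np.int32)),1)
        return cv2.resize(im*255,(512,384),interpolation=cv2.INTER_AREA)/255.
    best=None
    for h0 in (1.4,1.57,1.75):
        x0=np.array([.59,.125,h0])
        r=minimize(lambda v:np.abs(silb(v)-m).sum(),x0,method="Nelder-Mead",options=dict(initial_simplex=[x0,x0+[.02,0,0],x0+[0,.02,0],x0+[0,0,.15]],xatol=5e-4))
        if best is None or r.fun<best.fun: best=r
    print(n,"bay",best.x.round(4),best.fun,m.sum())
E
```

```text
Traceback (most recent call last):
ValueError: setting an array element with a sequence. The requested array has an inhomogeneous shape after 1 dimensions. The detected shape was (3,) + inhomogeneous part.
```

```bash
cat > fit.py <<'E'
from h import *
from scipy.optimize import minimize
def fill(p,groups):
    im=np.zeros((384*4,512*4),np.uint8)
    for q in groups: cv2.fillConvexPoly(im,cv2.convexHull((np.array([w2px(p,a) for a in q])*4+2).astype(np.int32)),255)
    return cv2.resize(im,(512,384),interpolation=cv2.INTER_AREA)/255.
def can(v):
    a=np.linspace(0,2*np.pi,40)
    c=lambda r,z:[[v[0]+r*np.cos(t),v[1]+r*np.sin(t),z] for t in a]
    return [c(.033,0)+c(.033,.155),c(.026,.155)+c(.026,.2)]
def bay(v):
    C,S=np.cos(v[2]),np.sin(v[2])
    return [[[v[0]+C*i-S*j,v[1]+S*i+C*j,k] for i in(a,b) for j in(c,d) for k in(0,z)] for a,b,c,d,z in((.033,.045,-.062,.062,.03),(-.025,.033,.05,.062,.025),(-.025,.033,-.062,-.05,.025))]
def fit(p,m,shape,x0,step):
    x0=np.array(x0,float); sim=np.vstack([x0]+[x0+s for s in np.diag(step)])
    r=minimize(lambda v:np.abs(fill(p,shape(v))-m).sum(),x0,method="Nelder-Mead",options=dict(initial_simplex=sim,xatol=3e-4,fatol=.5))
    return r.x.round(4),round(r.fun/m.sum(),3)
E
python3 - <<'E'
from fit import *
for n in ("top","side"):
    p=robot.read_camera(n)
    for o in ("red_can","blue_can"):
        t=robot.trace(o,p); c=robot.search_frame(o,p)
        if t: print(n,o,fit(p,t[0]["pixels"],can,c[0]["centre"][:2] if c else [.57,-.25],[.02,.02]))
    t=robot.trace("bay",p)
    if t:
        m=t[0]["pixels"]; print(n,"bay",min((fit(p,m,bay,[.59,.125,h],[.02,.02,.15]) for h in(1.4,1.57,1.75)),key=lambda r:r[1]))
    if n=="top": cv2.imwrite("pics/bay.png",cv2.resize(p["img"][165:240,180:250,::-1],None,fx=8,fy=8,interpolation=cv2.INTER_CUBIC))
    np.savez(f"{n}.npz",**{k:v for k,v in p.items()})
E
```

```text
top red_can (array([ 0.5806, -0.2596]), np.float64(0.044))
top blue_can (array([ 0.4738, -0.166 ]), np.float64(0.053))
top bay (array([0.5895, 0.1292, 1.396 ]), np.float64(0.185))
side blue_can (array([ 0.4723, -0.1645]), np.float64(0.034))
side bay (array([0.5879, 0.1306, 1.4153]), np.float64(0.081))
```

View pics/bay.png

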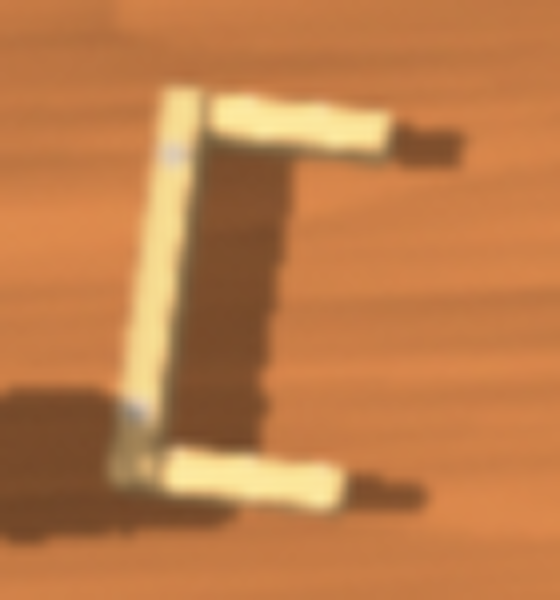

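```bash
cat > plan.py <<'E'
from h import *
from scipy.spatial.transform import Rotation as Ro
from scipy.spatial.transform import Slerp
def pose(b,th): # heading offset b (rad, from +y towards -x), tilt th
    h=np.array([-np.sin(b),np.cos(b),0]);y=np.array([np.cos(b),np.sin(b),0]);z=np.sin(th)*h-np.cos(th)*np.array([0,0,1])
    return Ro.from_matrix(np.stack([np.cross(y,z),y,z],1))
def rows(P0,R0,wps,grip):
    for P,R,n in wps:
        sl=Slerp([0,1],Ro.concatenate([R0,R]));p,r=P0,R0; out=[]
        for i in range(1,n+1):
            pn=P0+(np.array(P)-P0)*i/n; rn=sl(i/n)
            out.append(" ".join([str(grip)]+["%.2f"%a for a in r.inv().apply(pn-p)*100]+["%.3f"%a for a in (r.inv()*rn).as_rotvec()]))
            p,r=pn,rn
        print("; ".join(out)+";"); P0,R0=np.array(P),R
def now():
    s=robot.observe(); return np.array(s["tool_pos"]),Ro.from_euler("xyz",s["tool_rot"])
E
python3 - <<'E'
from plan import *
p=dict(np.load("top.npz"))
for nm,uv,z in (("toolbox corner",(742,130),.1),("toolbox left",(742,130),0.),("latch",(722,160),.03),("latch b",(740,205),.03),("roller L",(572,125),.05),("roller R",(645,125),.05),("roller low",(600,152),.03),("sd tip",(580,378),.01),("sd handle",(655,400),.015),("sd end",(740,430),.015)):
    print(nm,px2w(p,np.array(uv)/1.5,z).round(3))
P,R=now()
b,th=.43,.7
rows(P,R,[([.42,-.47,.26],pose(.43,0.),12),([.62,-.40,.26],pose(.43,.7),8)],33)
E
```

```text
toolbox corner [ 0.823 -0.562  0.1  ]
toolbox left [ 0.867 -0.622  0.   ]
latch [ 0.801 -0.562  0.03 ]
latch b [ 0.719 -0.579  0.03 ]
roller L [ 0.869 -0.306  0.05 ]
roller R [ 0.862 -0.43   0.05 ]
roller low [ 0.826 -0.355  0.03 ]
sd tip [ 0.445 -0.284  0.01 ]
sd handle [ 0.404 -0.399  0.015]
sd end [ 0.35  -0.528  0.015]
33 1.46 0.67 -0.28 0.000 0.000 -0.129; 33 1.36 0.85 -0.28 0.000 0.000 -0.129; 33 1.24 1.02 -0.28 0.000 0.000 -0.129; 33 1.10 1.17 -0.28 0.000 0.000 -0.129; 33 0.94 1.30 -0.28 0.000 0.000 -0.129; 33 0.76 1.41 -0.28 0.000 0.000 -0.129; 33 0.57 1.50 -0.28 0.000 0.000 -0.129; 33 0.37 1.56 -0.28 0.000 0.000 -0.129; 33 0.17 1.60 -0.28 0.000 0.000 -0.129; 33 -0.04 1.61 -0.28 0.000 0.000 -0.129; 33 -0.25 1.59 -0.28 0.000 0.000 -0.129; 33 -0.45 1.54 -0.28 0.000 0.000 -0.129;
33 -0.25 2.64 0.00 0.000 0.087 0.000; 33 -0.25 2.64 -0.02 -0.000 0.087 -0.000; 33 -0.24 2.64 -0.04 0.000 0.087 0.000; 33 -0.24 2.64 -0.06 0.000 0.088 -0.000; 33 -0.23 2.64 -0.08 0.000 0.087 -0.000; 33 -0.22 2.64 -0.10 -0.000 0.087 0.000; 33 -0.21 2.64 -0.12 0.000 0.087 0.000; 33 -0.20 2.64 -0.14 -0.000 0.088 -0.000;
```

>>> apply_moves(motion="33 1.4 0.6 -0.3 0 0 -0.11; 33 1.4 0.8 -0.3 0 0 -0.11; 33 1.3 0.9 -0.3 0 0 -0.11; 33 1.2 1.1 -0.3 0 0 -0.11; 33 1.1 1.2 -0.3 0 0 -0.11; 33 0.9 1.3 -0.3 0 0 -0.11; 33 0.8 1.4 -0.3 0 0 -0.11; 33 0.6 1.5 -0.3 0 0 -0.11; 33 0.5 1.5 -0.3 0 0 -0.11; 33 0.3 1.6 -0.3 0 0 -0.11; 33 0.1 1.6 -0.3 0 0 -0.11; 33 0 2.5 0 0 0 -0.06; 33 0 2.5 0 0 0.08 0; 33 0 2.5 0 0 0.08 0; 33 0 2.5 0 0 0.08 0; 33 0 2 0 0 0.08 0; 33 0 2 0 0 0.08 0; 33 0 2 0 0 0.08 0; 33 0 2 0 0 0.08 0; 33 0 1 0 0 0.08 0")

```text
time: 4.15
tool_pos: [0.5688, -0.4164, 0.2457]
tool_rot: [3.128, -0.627, 1.716]
contact_force: [0.2, 0.2, 0.3]
opening: 0.0305
grip_force: 0.0
```

```bash
python3 - <<'E'
from plan import *
s=robot.observe(); print(s["tool_pos"],s["tool_rot"],s["qpos"],s["time"],s["opening"])
P,R=now(); print(R.as_matrix().round(3))
rows(P,R,[([.595,-.345,.24],pose(.15,.68),3)],33)
rows(np.array([.595,-.345,.24]),pose(.15,.68),[([.595,-.345,.022],pose(.15,.68),10)],33)
E
```

```text
[ 0.56875737 -0.41639055  0.2456578 ] [ 3.12844025 -0.62685285  1.71586536] [-0.88446577  1.17945562  0.03924608  0.48901308  2.41100193 -0.73852967] 4.15 0.030487963567889076
[[-0.117  0.991 -0.072]
 [ 0.801  0.137  0.582]
 [ 0.587  0.011 -0.81 ]]
33 1.69 1.19 1.48 0.005 0.018 -0.001; 33 1.67 1.20 1.50 0.005 0.018 -0.001; 33 1.64 1.21 1.52 0.005 0.018 -0.001;
33 -1.37 0.00 1.70 0.000 0.000 0.000; 33 -1.37 0.00 1.70 0.000 0.000 0.000; 33 -1.37 0.00 1.70 0.000 0.000 0.000; 33 -1.37 0.00 1.70 0.000 0.000 0.000; 33 -1.37 0.00 1.70 0.000 0.000 0.000; 33 -1.37 0.00 1.70 0.000 0.000 0.000; 33 -1.37 0.00 1.70 0.000 0.000 0.000; 33 -1.37 0.00 1.70 0.000 0.000 0.000; 33 -1.37 0.00 1.70 0.000 0.000 0.000; 33 -1.37 0.00 1.70 0.000 0.000 0.000;
```

>>> apply_moves(motion="33 1.7 1.2 1.5 0 0.02 0; 33 1.7 1.2 1.5 0 0.02 0; 33 1.6 1.2 1.5 0.01 0.02 0; 33 -1.4 0 1.7 0 0 0; 33 -1.4 0 1.7 0 0 0; 33 -1.4 0 1.7 0 0 0; 33 -1.4 0 1.7 0 0 0; 33 0 0 0 0 0 0")

```text
time: 5.15
tool_pos: [0.5953, -0.3466, 0.1533]
tool_rot: [3.137, -0.682, 1.716]
contact_force: [0.2, -0.2, 0.4]
opening: 0.0301
grip_force: 0.0
```

```bash
python3 - <<'E'
from fit import *
from plan import *
s=robot.observe(); print(s["qpos"],s["time"])
P,R=now(); print(P,R.as_matrix().round(3))
for n in ("top","side"):
    p=robot.read_camera(n)
    for o in ("red_can",):
        t=robot.trace(o,p)
        if t: print(n,o,fit(p,t[0]["pixels"],can,[.58,-.26],[.02,.02]))
    cv2.imwrite(f"pics/{n}1.png",cv2.resize(p["img"][:,:,::-1],(768,576)))
E
```

```text
[-0.81138718  1.08120873  0.52730245  0.43226596  2.0750025  -0.85001225] 5.15
[ 0.59526686 -0.34661482  0.15325874] [[-0.112  0.99  -0.087]
 [ 0.768  0.142  0.624]
 [ 0.63   0.003 -0.776]]
top red_can (array([ 0.5818, -0.2588]), np.float64(0.276))
side red_can (array([ 0.5967, -0.2311]), np.float64(19.95))
```

View pics/side1.png

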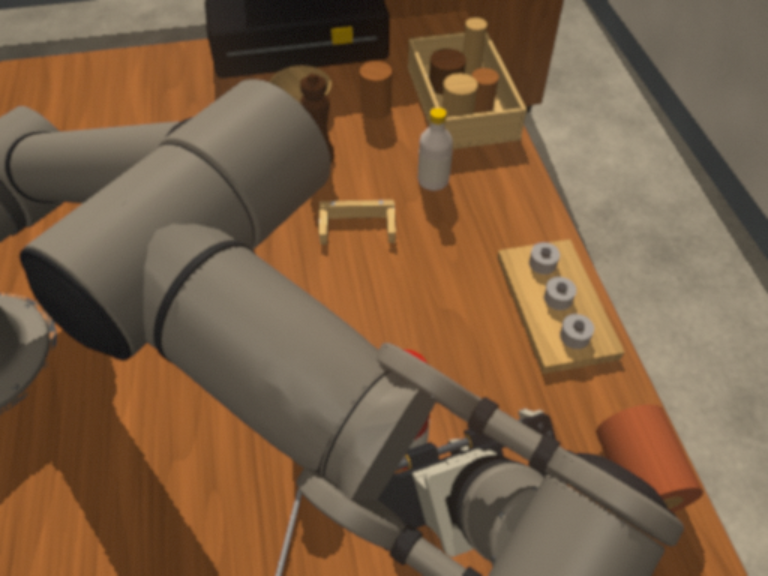

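The side view shows the thick forearm passing above both cans (the red one is hidden around (415,390), the blue one under the forearm). I'll check how much room is under the forearm before lowering.

```bash
cat > kin.py <<'E'
import numpy as np
from scipy.optimize import least_squares
from scipy.spatial.transform import Rotation as Ro
D=[([-1.269,.342,1.524,0,1.275,-.146],[.2273,-.4732,.2267],[3.1415,0,.4478]),
([-.88446577,1.17945562,.03924608,.48901308,2.41100193,-.73852967],[.56876,-.41639,.24566],[3.12844,-.62685,1.71587]),
([-.81138718,1.08120873,.52730245,.43226596,2.0750025,-.85001225],[.59527,-.34661,.15326],[3.137,-.682,1.716])]
ry=lambda a:Ro.from_rotvec([0,a,0]);rz=lambda a:Ro.from_rotvec([0,0,a])
def fk(q,k,s4=1,full=False):
    a,H,L2,L3,Lt,e=k
    A=rz(q[0]); p=A.apply([a,0,0])+[0,0,H]
    A=A*ry(q[1]); el=p+A.apply([0,0,L2]); A=A*ry(q[2]); el2=el+A.apply([e,0,0]); w=el2+A.apply([0,0,L3])
    A=A*rz(s4*q[3])*ry(q[4]); t=w+A.apply([0,0,Lt])
    return (p,el,el2,w,t,A) if full else t
def solve():
    best=None
    for s4 in(1,-1):
        r=least_squares(lambda k:np.concatenate([(fk(q,k,s4)-p) for q,p,_ in D]),[0,.2,.4,.4,.2,0])
        if best is None or r.cost<best[0].cost: best=(r,s4)
    return best
if __name__=="__main__":
    r,s4=solve(); print(r.x.round(4),s4,np.abs(r.fun).max())
    for q,p,_ in D: print([x.round(3) for x in fk(q,r.x,s4,True)[:5]])
E
python3 kin.py
```

```text
[-0.148   0.304   0.6896  0.4739  0.5384  0.0479] 1 0.07183654602642583
[array([-0.044,  0.141,  0.304]), array([ 0.025, -0.079,  0.954]), array([ 0.021, -0.066,  0.908]), array([ 0.155, -0.499,  0.77 ]), array([ 0.155, -0.499,  0.232])]
[array([-0.094,  0.115,  0.304]), array([ 0.31 , -0.379,  0.567]), array([ 0.321, -0.391,  0.522]), array([ 0.603, -0.736,  0.685]), array([ 0.564, -0.422,  0.249])]
[array([-0.102,  0.107,  0.304]), array([ 0.317, -0.334,  0.628]), array([ 0.316, -0.333,  0.58 ]), array([ 0.642, -0.676,  0.563]), array([ 0.595, -0.34 ,  0.145])]
```

```bash
sed -i 's/a,H,L2,L3,Lt,e=k/a,H,L2,L3,Lt,e,d=k/; s/A.apply(\[a,0,0\])/A.apply([a,d,0])/; s/\[0,.2,.4,.4,.2,0\])/[0,.2,.4,.4,.2,0,.07])/' kin.py; cat >> kin.py <<'E'
    for q,p,e in D: print(fk(q,r.x,s4,True)[5].as_matrix()[:,2].round(3),Ro.from_euler("xyz",e).as_matrix()[:,2].round(3))
E
python3 kin.py
```

```text
[-5.000e-04  2.229e-01  5.064e-01  3.799e-01  3.181e-01  4.670e-02
  7.640e-02] 1 6.885896571562355e-05
[array([0.073, 0.023, 0.223]), array([ 0.123, -0.139,  0.7  ]), array([ 0.119, -0.126,  0.655]), array([ 0.227, -0.473,  0.545]), array([ 0.227, -0.473,  0.227])]
[array([0.059, 0.049, 0.223]), array([ 0.355, -0.313,  0.416]), array([ 0.366, -0.326,  0.372]), array([ 0.592, -0.602,  0.503]), array([ 0.569, -0.416,  0.246])]
[array([0.055, 0.053, 0.223]), array([ 0.363, -0.271,  0.461]), array([ 0.362, -0.27 ,  0.414]), array([ 0.623, -0.545,  0.4  ]), array([ 0.595, -0.347,  0.153])]
[ 0.    -0.001 -1.   ] [ 0. -0. -1.]
[-0.072  0.582 -0.81 ] [-0.072  0.582 -0.81 ]
[-0.087  0.624 -0.776] [-0.087  0.624 -0.776]
```

```bash
cat > chk.py <<'E'
from kin import *
r,s4=solve(); K=r.x
def ik(p,z,q0):
    f=lambda q:np.concatenate([(fk(q,K,s4)-p)*5,fk(q,K,s4,True)[5].as_matrix()[:,2]-z])
    lb=[-2.53,-.77,.04,-1,.28];ub=[2.53,2.02,2.7,4.14,2.66]
    s=least_squares(f,np.clip(q0,np.array(lb)+1e-3,np.array(ub)-1e-3),bounds=(lb,ub)); return s.x,np.abs(s.fun).max()
def sd(a,b,c,h):
    A=a+(b-a)*np.linspace(0,1,60)[:,None]; Z=np.clip(A[:,2],0,h); d=np.linalg.norm(A-np.stack([0*Z+c[0],0*Z+c[1],Z],1),axis=1); i=d.argmin(); return d[i],A[i]
def evalp(tip,b,th,q0,blue,red):
    h=np.array([-np.sin(b),np.cos(b),0]); z=np.sin(th)*h-np.cos(th)*np.array([0,0,1])
    q,e=ik(np.array(tip),z,q0); p,el,el2,w,t,_=fk(q,K,s4,True)
    db=sd(el2,w,blue,.2); dr=sd(el2,w,red,.2); du=sd(p,el,blue,.2); 
    return q,e,db,dr,du,w
if __name__=="__main__":
    blue=[.473,-.165]
    for th in(.55,.7,.85,1.0):
      q=np.array(D[2][0][:5])
      for b,cy in((.15,-.26),(.43,-.16),(.43,-.1),(.43,-.03),(.2,.04),(0,.13)):
        red=[.583,cy]; h=np.array([-np.sin(b),np.cos(b)])
        q,e,db,dr,du,w=evalp([*(red-.03*h-.007*h*0),.025],b,th,q,blue,red)
        print(th,b,cy,"err %.3f"%e,q.round(2),"blue %.3f red %.3f up %.3f"%(db[0],dr[0],du[0]),"w",w.round(2))
E
python3 chk.py
```

```text
0.55 0.15 -0.26 err 0.000 [-0.74  1.01  0.97  0.34  1.6 ] blue 0.240 red 0.194 up 0.290 w [ 0.61 -0.45  0.3 ]
0.55 0.43 -0.16 err 0.000 [-0.57  0.98  1.04  0.28  1.6 ] blue 0.202 red 0.191 up 0.293 w [ 0.66 -0.34  0.3 ]
0.55 0.43 -0.1 err 0.000 [-0.5   0.94  1.14  0.32  1.52] blue 0.193 red 0.199 up 0.311 w [ 0.66 -0.28  0.3 ]
0.55 0.43 -0.03 err 0.000 [-0.41  0.9   1.23  0.36  1.45] blue 0.188 red 0.206 up 0.331 w [ 0.66 -0.21  0.3 ]
0.55 0.2 0.04 err 0.000 [-0.36  0.82  1.43  0.49  1.25] blue 0.172 red 0.218 up 0.366 w [ 0.62 -0.15  0.3 ]
0.55 0 0.13 err 0.000 [-0.24  0.74  1.6   0.63  1.04] blue 0.176 red 0.219 up 0.402 w [ 0.58 -0.07  0.3 ]
0.7 0.15 -0.26 err 0.000 [-0.77  1.1   0.85  0.41  1.76] blue 0.230 red 0.195 up 0.263 w [ 0.62 -0.49  0.27]
0.7 0.43 -0.16 err 0.000 [-0.6   1.07  0.91  0.34  1.77] blue 0.188 red 0.188 up 0.257 w [ 0.68 -0.37  0.27]
0.7 0.43 -0.1 err 0.000 [-0.53  1.02  1.03  0.38  1.68] blue 0.181 red 0.202 up 0.277 w [ 0.68 -0.31  0.27]
0.7 0.43 -0.03 err 0.000 [-0.45  0.98  1.14  0.42  1.6 ] blue 0.175 red 0.214 up 0.298 w [ 0.68 -0.24  0.27]
0.7 0.2 0.04
[... 799 characters left out ...]
] blue 0.113 red 0.269 up 0.351 w [ 0.58 -0.14  0.23]
1.0 0.15 -0.26 err 0.000 [-0.81  1.3   0.59  0.58  2.08] blue 0.195 red 0.185 up 0.210 w [ 0.63 -0.55  0.2 ]
1.0 0.43 -0.16 err 0.000 [-0.64  1.27  0.65  0.49  2.1 ] blue 0.137 red 0.167 up 0.178 w [ 0.71 -0.43  0.2 ]
1.0 0.43 -0.1 err 0.000 [-0.58  1.21  0.81  0.51  1.99] blue 0.138 red 0.191 up 0.200 w [ 0.71 -0.37  0.2 ]
1.0 0.43 -0.03 err 0.000 [-0.5   1.15  0.96  0.56  1.88] blue 0.135 red 0.214 up 0.224 w [ 0.71 -0.3   0.2 ]
1.0 0.2 0.04 err 0.000 [-0.48  1.03  1.27  0.71  1.61] blue 0.124 red 0.261 up 0.276 w [ 0.64 -0.25  0.2 ]
1.0 0 0.13 err 0.000 [-0.41  0.93  1.55  0.92  1.35] blue 0.089 red 0.288 up 0.320 w [ 0.58 -0.17  0.2 ]
```

```bash
cat >> plan.py <<'E'
def tip(c,b,z=.023,off=.037): return [c[0]+off*np.sin(b),c[1]-off*np.cos(b),z]
E
python3 - <<'E'
from plan import *
P,R=now()
w=[(tip((.581,-.30),.15),pose(.15,.65),8),(tip((.581,-.26),.15),pose(.15,.65),4)]
w+=[(tip((.581+.006*i/4,-.26+.1*i/4),.15+.28*i/4),pose(.15+.28*i/4,.65),2) for i in range(1,5)]
rows(P,R,w,33)
E
```

```text
33 -0.93 -0.11 1.40 0.001 -0.003 -0.000; 33 -0.92 -0.11 1.40 0.001 -0.003 -0.000; 33 -0.92 -0.11 1.40 0.001 -0.003 -0.000; 33 -0.91 -0.11 1.41 0.001 -0.003 -0.000; 33 -0.91 -0.11 1.41 0.001 -0.003 -0.000; 33 -0.90 -0.10 1.41 0.001 -0.003 -0.000; 33 -0.90 -0.10 1.42 0.001 -0.003 -0.000; 33 -0.89 -0.10 1.42 0.001 -0.003 -0.000;
33 0.79 0.15 0.60 0.000 0.000 0.000; 33 0.79 0.15 0.60 0.000 0.000 0.000; 33 0.79 0.15 0.60 0.000 0.000 0.000; 33 0.79 0.15 0.60 0.000 0.000 0.000;
33 0.98 0.39 0.74 0.021 -0.000 -0.028; 33 0.97 0.43 0.74 0.021 -0.000 -0.028;
33 0.96 0.48 0.73 0.021 0.000 -0.028; 33 0.95 0.52 0.72 0.021 0.000 -0.028;
33 0.94 0.56 0.71 0.021 -0.000 -0.028; 33 0.92 0.60 0.70 0.021 -0.000 -0.028;
33 0.91 0.64 0.69 0.021 0.000 -0.028; 33 0.90 0.68 0.68 0.021 0.000 -0.028;
```

>>> apply_moves(motion="33 -0.92 -0.1 1.4 0 -0.003 0; 33 -0.92 -0.1 1.4 0 -0.003 0; 33 -0.91 -0.1 1.4 0 -0.003 0; 33 -0.91 -0.1 1.4 0 -0.003 0; 33 -0.9 -0.1 1.4 0 -0.003 0; 33 -0.9 -0.1 1.4 0 -0.003 0; 33 -0.9 -0.1 1.42 0 -0.003 0; 33 -0.89 -0.1 1.42 0 -0.003 0; 33 0 0 0 0 0 0; 33 0.79 0.15 0.6 0 0 0; 33 0.79 0.15 0.6 0 0 0; 33 0.79 0.15 0.6 0 0 0")

```text
time: 6.85
tool_pos: [0.5875, -0.3046, 0.0231]
tool_rot: [3.133, -0.654, 1.719]
contact_force: [-0.5, -0.2, 0.1]
opening: 0.0302
grip_force: 0.0
```

```bash
python3 - <<'E'
from fit import *
from plan import *
s=robot.observe(); print(s["tool_pos"],s["tool_rot"],s["contact_force"],s["time"])
p=robot.read_camera("top")
t=robot.trace("red_can",p)
if t: print(fit(p,t[0]["pixels"],can,[.58,-.26],[.02,.02]))
P,R=now()
cv2.imwrite("pics/top2.png",cv2.resize(p["img"][100:300,230:480,::-1],None,fx=3,fy=3))
w=[(tip((.581,-.26),.15),pose(.15,.65),2)]
w+=[(tip((.581+.006*i/4,-.26+.1*i/4),.15+.28*i/4),pose(.15+.28*i/4,.65),2) for i in range(1,5)]
rows(P,R,w,33)
E
```

```text
[ 0.58747229 -0.30460732  0.02306964] [ 3.13285068 -0.65381261  1.7193705 ] [-0.51103136 -0.15371584  0.0888064 ] 6.85
(array([ 0.5859, -0.2516]), np.float64(1.578))
33 0.29 0.01 0.23 0.004 -0.002 -0.000; 33 0.29 0.01 0.23 0.004 -0.002 -0.000;
33 0.98 0.39 0.74 0.021 -0.000 -0.028; 33 0.97 0.43 0.74 0.021 -0.000 -0.028;
33 0.96 0.48 0.73 0.021 0.000 -0.028; 33 0.95 0.52 0.72 0.021 0.000 -0.028;
33 0.94 0.56 0.71 0.021 -0.000 -0.028; 33 0.92 0.60 0.70 0.021 -0.000 -0.028;
33 0.91 0.64 0.69 0.021 0.000 -0.028; 33 0.90 0.68 0.68 0.021 0.000 -0.028;
```

View pics/top2.png

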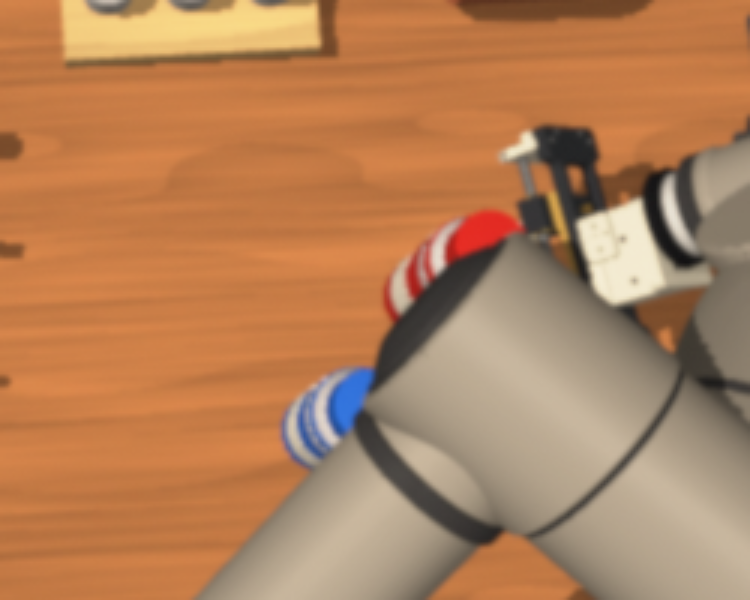

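The gripper sits low behind the red can (cap at about (485,235)), and the forearm passes well above both cans. I'm pushing now.

>>> apply_moves(motion="33 0.29 0 0.23 0 0 0; 33 0.29 0 0.23 0 0 0; 33 0.98 0.39 0.74 0.021 0 -0.028; 33 0.97 0.43 0.74 0.021 0 -0.028; 33 0.96 0.48 0.73 0.021 0 -0.028; 33 0.95 0.52 0.72 0.021 0 -0.028; 33 0.94 0.56 0.71 0.021 0 -0.028; 33 0.92 0.6 0.7 0.021 0 -0.028; 33 0.91 0.64 0.69 0.021 0 -0.028; 33 0.9 0.68 0.68 0.021 0 -0.028")

```text
time: 8.2
tool_pos: [0.6029, -0.1945, 0.023]
tool_rot: [3.13, -0.652, 2.003]
contact_force: [0.1, -1.1, 0.3]
opening: 0.0305
grip_force: 0.6
```

```bash
python3 - <<'E'
from fit import *
from plan import *
s=robot.observe(); print(s["tool_pos"],s["tool_rot"],s["contact_force"],s["time"],s["opening"])
P,R=now(); h=np.array([-np.sin(.43),np.cos(.43)]); print("can expected",P[:2]+.037*h)
for n in("top","side"):
    p=robot.read_camera(n)
    for o in("red_can","blue_can"):
        t=robot.trace(o,p); 
        if t: print(n,o,t[0]["pixels"].sum(),fit(p,t[0]["pixels"],can,P[:2]+.037*h if o[0]=="r" else [.473,-.165],[.02,.02]))
    if n=="top": im=p["img"]
cv2.imwrite("pics/top3.png",cv2.resize(im[100:300,180:430,::-1],None,fx=3,fy=3))
E
```

```text
[ 0.60292168 -0.19447421  0.02302458] [ 3.13019801 -0.65240547  2.0028453 ] [ 0.08581518 -1.1211758   0.29982125] 8.2 0.030464397702544856
can expected [ 0.58749746 -0.16084247]
top red_can 771 (array([0.4223, 0.0306]), np.float64(2.027))
side red_can 151 (array([ 0.5881, -0.1604]), np.float64(15.305))
side blue_can 2039 (array([ 0.4721, -0.1661]), np.float64(0.25))
```

View pics/top3.png

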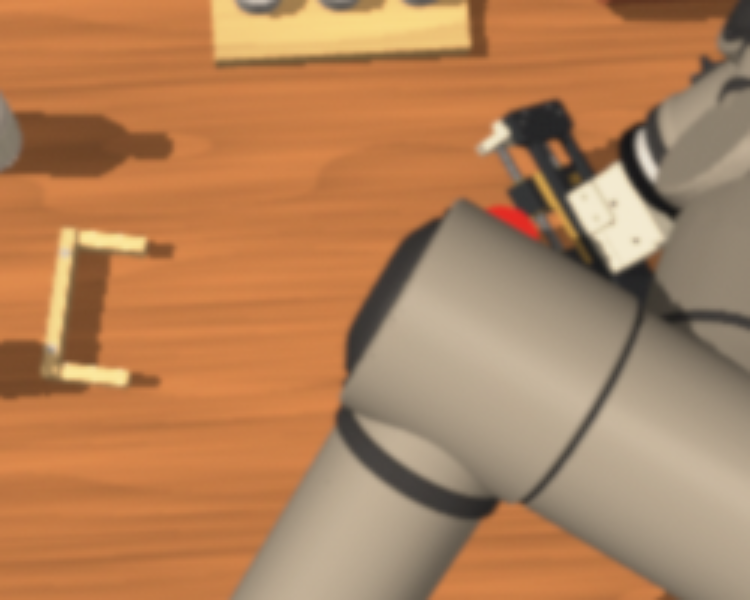

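```bash
python3 - <<'E'
from fit import *
from plan import *
p=robot.read_camera("top"); i=p["img"].astype(int)
print("expect cap px",w2px(p,[.5875,-.161,.2]), "halfwidth", w2px(p,[.5875,-.161,.2])-w2px(p,[.5875,-.135,.2]))
m=(i[...,0]>150)&(i[...,1]<70)&(i[...,2]<70); m[:150]=0;m[200:]=0; m[:,:300]=0;m[:,400:]=0
ys,xs=np.where(m); print(xs.min(),xs.max(),ys.min(),ys.max())
w=robot.read_camera("wrist"); cv2.imwrite("pics/w3.png",w["img"][:,:,::-1])
P,R=now()
wp=[(tip((.587,-.16+.11*i/8),.43),pose(.43,.65),1) for i in range(1,9)]
wp+=[(tip((.587-.004*i/4,-.05+.08*i/4),.43-.18*i/4),pose(.43-.18*i/4,.65-.05*i/4),2) for i in range(1,5)]
rows(P,R,wp,33)
E
```

```text
expect cap px [346.28690615 180.11584783] halfwidth [12.46442289 -0.63711086]
343 357 169 178
33 1.16 0.64 0.90 0.012 -0.002 -0.001;
33 0.99 0.57 0.76 0.000 0.000 0.000;
33 0.99 0.57 0.76 0.000 0.000 0.000;
33 0.99 0.57 0.76 0.000 0.000 0.000;
33 0.99 0.57 0.76 0.000 0.000 0.000;
33 0.99 0.57 0.76 0.000 0.000 0.000;
33 0.99 0.57 0.76 0.000 0.000 0.000;
33 0.99 0.57 0.76 0.000 0.000 0.000;
33 0.74 0.29 0.56 -0.014 -0.006 0.018; 33 0.75 0.27 0.56 -0.014 -0.006 0.018;
33 0.76 0.25 0.56 -0.013 -0.006 0.018; 33 0.77 0.22 0.56 -0.013 -0.006 0.018;
33 0.78 0.20 0.56 -0.013 -0.006 0.018; 33 0.79 0.18 0.56 -0.013 -0.006 0.018;
33 0.80 0.16 0.56 -0.013 -0.006 0.018; 33 0.80 0.14 0.56 -0.013 -0.006 0.018;
```

View pics/w3.png

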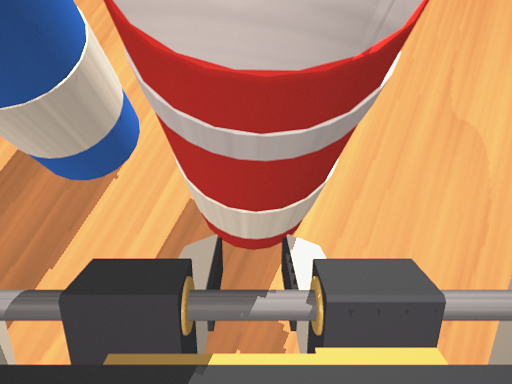

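The wrist view shows the red can upright and centred between the two finger tips at (220,240) and (290,240), with blue at left and clear. I'll add a bit more yaw and x shift to pass blue with room.

```bash
python3 - <<'E'
from plan import *
P,R=now()
wp=[(tip((.5875+.0045*i/4,-.16+.05*i/4),.43+.07*i/4),pose(.43+.07*i/4,.65),1) for i in range(1,5)]
wp+=[(tip((.592,-.11),.5),pose(.5,.65),1)][:0]
wp+=[(tip((.592,-.03),.5),pose(.5,.65),7)]
wp+=[(tip((.592-.008*i/4,-.03+.07*i/4),.5-.2*i/4),pose(.5-.2*i/4,.65-.05*i/4),2) for i in range(1,5)]
rows(P,R,wp,33)
E
```

```text
33 1.02 0.80 0.80 0.023 -0.002 -0.015;
33 0.86 0.71 0.65 0.011 0.000 -0.014;
33 0.85 0.73 0.65 0.011 0.000 -0.014;
33 0.84 0.74 0.64 0.011 0.000 -0.014;
33 0.80 0.55 0.61 0.000 0.000 0.000; 33 0.80 0.55 0.61 0.000 0.000 0.000; 33 0.80 0.55 0.61 0.000 0.000 0.000; 33 0.80 0.55 0.61 0.000 0.000 0.000; 33 0.80 0.55 0.61 0.000 0.000 0.000; 33 0.80 0.55 0.61 0.000 0.000 0.000; 33 0.80 0.55 0.61 0.000 0.000 0.000;
33 0.65 0.24 0.50 -0.015 -0.006 0.020; 33 0.66 0.22 0.49 -0.015 -0.006 0.020;
33 0.67 0.20 0.50 -0.015 -0.006 0.020; 33 0.68 0.18 0.49 -0.015 -0.006 0.020;
33 0.69 0.16 0.50 -0.015 -0.006 0.020; 33 0.69 0.13 0.49 -0.015 -0.006 0.020;
33 0.70 0.11 0.49 -0.014 -0.006 0.021; 33 0.71 0.09 0.49 -0.014 -0.006 0.021;
```

>>> apply_moves(motion="33 1.02 0.8 0.8 0.023 -0.002 -0.015; 33 0.86 0.71 0.65 0.011 0 -0.014; 33 0.85 0.73 0.65 0.011 0 -0.014; 33 0.84 0.74 0.64 0.011 0 -0.014; 33 0.8 0.55 0.61 0 0 0; 33 0.8 0.55 0.61 0 0 0; 33 0.8 0.55 0.61 0 0 0; 33 0.8 0.55 0.61 0 0 0; 33 0.8 0.55 0.61 0 0 0; 33 0.8 0.55 0.61 0 0 0; 33 0.8 0.55 0.61 0 0 0")

```text
time: 9.98
tool_pos: [0.6097, -0.0608, 0.0228]
tool_rot: [-3.14, -0.65, 2.072]
contact_force: [-0.5, -1.4, 0.7]
opening: 0.0305
grip_force: 0.8
```

```bash
python3 - <<'E'
from fit import *
from plan import *
s=robot.observe(); print(s["tool_pos"],s["tool_rot"],s["contact_force"],s["time"])
P,R=now(); h=np.array([-np.sin(.5),np.cos(.5)]); print("can expected",P[:2]+.037*h)
a=robot.read_camera("wrist"); b=robot.read_camera("side")
cv2.imwrite("pics/c4.png",np.hstack([cv2.resize(x["img"][:,:,::-1],(400,300)) for x in(a,b)]))
p=robot.read_camera("top")
for n,q in(("side",b),("top",p)):
    for o in("red_can","blue_can"):
        t=robot.trace(o,q)
        if t: print(n,o,fit(q,t[0]["pixels"],can,P[:2]+.037*h if o[0]=="r" else [.473,-.165],[.02,.02]))
E
```

```text
[ 0.60966816 -0.06080019  0.02281667] [-3.14037905 -0.65043843  2.07210425] [-0.52105284 -1.38280583  0.70887323] 9.975
can expected [ 0.59192942 -0.02832963]
side blue_can (array([ 0.4721, -0.1648]), np.float64(0.037))
top red_can (array([ 0.5934, -0.0289]), np.float64(4.233))
```

View pics/c4.png

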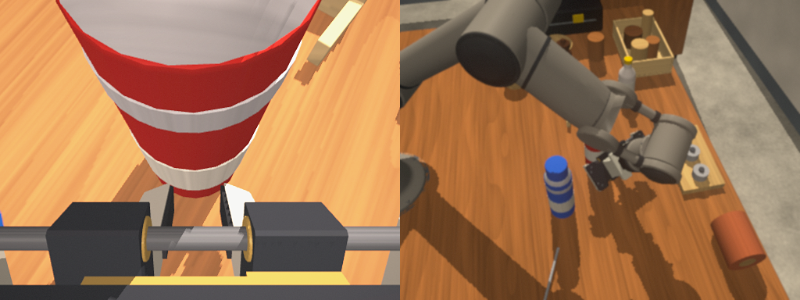

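The can is still cradled and upright, and blue is unmoved with the gripper past it. I'm turning back towards the bay axis.

>>> apply_moves(motion="33 0.65 0.24 0.5 -0.015 -0.006 0.02; 33 0.66 0.2 0.5 -0.015 -0.006 0.02; 33 0.67 0.18 0.5 -0.015 -0.006 0.02; 33 0.68 0.15 0.5 -0.015 -0.006 0.02; 33 0.69 0.12 0.5 -0.015 -0.006 0.02; 33 0.69 0.1 0.5 -0.015 -0.006 0.02; 33 0.7 0.07 0.5 -0.014 -0.006 0.02; 33 0.71 0.05 0.5 -0.014 -0.006 0.02")

```text
time: 11.32
tool_pos: [0.5926, 0.0054, 0.0227]
tool_rot: [3.14, -0.602, 1.873]
contact_force: [0.8, -2.3, 1.1]
opening: 0.0305
grip_force: 1.3
```

```bash
python3 - <<'E'
from fit import *
from plan import *
s=robot.observe(); print(s["tool_pos"],s["tool_rot"],s["contact_force"],s["time"])
P,R=now(); y=R.as_matrix()[:,1]; b=np.arctan2(y[1],y[0]); h=np.array([-np.sin(b),np.cos(b)]); c=P[:2]+.037*h; print("b",b,"can expected",c)
a=robot.read_camera("wrist")
T=np.array(a["hand_eye"]); M=np.eye(4); M[:3,:3]=R.as_matrix(); M[:3,3]=P; W=np.linalg.inv(M@T)
q=dict(a); q["R"]=W[:3,:3]; q["t"]=W[:3,3]
im=a["img"][:,:,::-1].copy()
t=robot.trace("bay",a)
# overlay modelled bay tops
for g in bay([.5885,.130,1.41]):
    g=np.array(g); top=g[g[:,2]>0.01]; 
    for i,j in((0,1),(1,3),(3,2),(2,0)):
        try: cv2.line(im,tuple(int(v) for v in w2px(q,top[i])),tuple(int(v) for v in w2px(q,top[j])),(255,0,255),1)
        except Exception as e: print(e)
cv2.imwrite("pics/w5.png",im)
wp=[(tip((c[0]+(.582-c[0])*i/3,c[1]+(.08-c[1])*i/3),b+(.1-b)*i/3),pose(b+(.1-b)*i/3,.6),2) for i in(1,2,3)]
wp+=[(tip((.5885,.125),.05),pose(.05,.6),6)]
rows(P,R,wp,33)
E
```

```text
[0.59258679 0.00541749 0.02269189] [ 3.14012385 -0.60167924  1.87316072] [ 0.78852902 -2.25299423  1.11367104] 11.325
b 0.3015330041365587 can expected [0.58159837 0.04074814]
33 0.53 0.08 0.34 -0.018 -0.001 0.028; 33 0.53 0.06 0.34 -0.018 -0.001 0.028;
33 0.53 0.03 0.36 -0.019 0.000 0.028; 33 0.53 0.01 0.36 -0.019 0.000 0.028;
33 0.53 -0.01 0.37 -0.019 0.000 0.028; 33 0.53 -0.03 0.37 -0.019 -0.000 0.028;
33 0.61 0.15 0.42 -0.005 0.000 0.007; 33 0.61 0.15 0.42 -0.005 0.000 0.007; 33 0.61 0.14 0.42 -0.005 -0.000 0.007; 33 0.61 0.13 0.42 -0.005 0.000 0.007; 33 0.61 0.13 0.42 -0.005 -0.000 0.007; 33 0.61 0.12 0.42 -0.005 0.000 0.007;
```

View pics/w5.png

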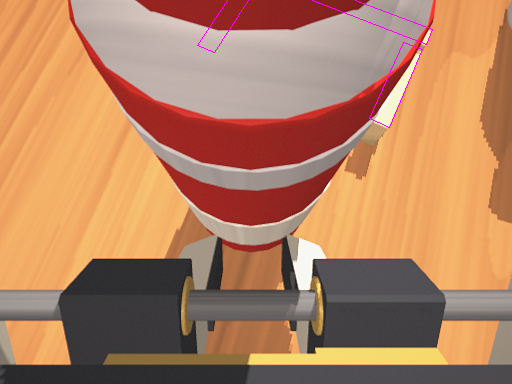

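The model overlay matches the bay's visible far wall end at (380,123), and the can is centred in the cradle. I'm pushing on into the bay.

>>> apply_moves(motion="33 0.53 0.08 0.34 -0.018 0 0.028; 33 0.53 0.06 0.34 -0.018 0 0.028; 33 0.53 0.03 0.36 -0.019 0 0.028; 33 0.53 0 0.36 -0.019 0 0.028; 33 0.53 0 0.37 -0.019 0 0.028; 33 0.53 -0.03 0.37 -0.019 0 0.028; 33 0.61 0.15 0.42 -0.005 0 0.007; 33 0.61 0.15 0.42 -0.005 0 0.007; 33 0.61 0.14 0.42 -0.005 0 0.007; 33 0.61 0.13 0.42 -0.005 0 0.007; 33 0.45 0.1 0.3 -0.005 0 0.007")

```text
time: 12.8
tool_pos: [0.5894, 0.0788, 0.0229]
tool_rot: [-3.14, -0.602, 1.628]
contact_force: [0.1, -0.8, -1.3]
opening: 0.0301
grip_force: 0.7
```

```bash
python3 - <<'E'
from fit import *
from plan import *
s=robot.observe(); print(s["tool_pos"],s["tool_rot"],s["contact_force"],s["time"])
P,R=now(); y=R.as_matrix()[:,1]; b=np.arctan2(y[1],y[0]); h=np.array([-np.sin(b),np.cos(b)]); c=P[:2]+.037*h; print("b",b,"can expected",c)
d=c-[.5885,.13]; print("bay frame",d@[np.cos(1.41),np.sin(1.41)],d@[-np.sin(1.41),np.cos(1.41)])
for n in("top","side"):
    p=robot.read_camera(n)
    t=robot.trace("red_can",p)
    if t: print(n,t[0]["pixels"].sum(),fit(p,t[0]["pixels"],can,c,[.02,.02]))
rows(P,R,[(P+[.0006,.004,0],R,1)],33)
E
```

```text
[0.58935781 0.07879039 0.02291977] [-3.14009168 -0.60200597  1.62808858] [ 0.05348001 -0.82273158 -1.29901992] 12.8
b 0.05814225384123602 can expected [0.58720776 0.11572786]
bay frame -0.01429491911301795 -0.0010094600389795676
top 1042 (array([0.5878, 0.1141]), np.float64(0.047))
side 1080 (array([0.5921, 0.1896]), np.float64(0.88))
33 0.33 0.08 0.22 0.000 0.000 0.000;
```

>>> apply_moves(motion="33 0.33 0.08 0.22 0 0 0; 33 0.33 0.08 0.22 0 0 0; 33 0.25 0.06 0.17 0 0 0; 33 0.08 0.02 0.06 0 0 0; 33 0 0 0 0 0 0")

```text
time: 13.62
tool_pos: [0.591, 0.0904, 0.023]
tool_rot: [-3.14, -0.602, 1.628]
contact_force: [-0.9, -0.3, -0.4]
opening: 0.0305
grip_force: 0.4
```

>>> apply_moves(motion="33 0.08 0.02 0.06 0 0 0; 33 0 0 0 0 0 0")

```text
time: 13.88
tool_pos: [0.5912, 0.0913, 0.023]
tool_rot: [-3.14, -0.602, 1.628]
contact_force: [-0.5, -1.0, 0.5]
opening: 0.0303
grip_force: 0.7
```

>>> apply_moves(motion="33 0.08 0.02 0.06 0 0 0; 33 0 0 0 0 0 0")

```text
time: 14.12
tool_pos: [0.5913, 0.0924, 0.023]
tool_rot: [-3.14, -0.602, 1.628]
contact_force: [0.6, -0.9, -0.3]
opening: 0.0304
grip_force: 0.8
```

>>> apply_moves(motion="33 0.08 0.02 0.06 0 0 0; 33 0 0 0 0 0 0")

```text
time: 14.38
tool_pos: [0.5914, 0.0934, 0.0229]
tool_rot: [-3.14, -0.602, 1.628]
contact_force: [0.4, -1.3, 0.7]
opening: 0.0304
grip_force: 0.8
```

>>> apply_moves(motion="33 0.08 0.02 0.06 0 0 0; 33 0 0 0 0 0 0")

```text
time: 14.62
tool_pos: [0.5917, 0.0939, 0.0229]
tool_rot: [-3.14, -0.601, 1.629]
contact_force: [-0.5, -4.1, 1.4]
opening: 0.0304
grip_force: 2.2
```

>>> apply_moves(motion="33 0.08 0.02 0.06 0 0 0; 33 0 0 0 0 0 0")

```text
time: 14.88
tool_pos: [0.5918, 0.0942, 0.0228]
tool_rot: [-3.141, -0.6, 1.629]
contact_force: [-1.2, -8.3, 2.3]
opening: 0.0299
grip_force: 4.0
```

```bash
python3 - <<'E'
from fit import *
from plan import *
P,R=now()
p=robot.read_camera("top"); t=robot.trace("red_can",p)
if t:
    v,e=fit(p,t[0]["pixels"],can,[.588,.13],[.02,.02]); d=v-[.5885,.13]; print(v,e,"bay frame",d@[np.cos(1.41),np.sin(1.41)],d@[-np.sin(1.41),np.cos(1.41)])
print(P,robot.observe()["contact_force"])
E
```

```text
[0.5885 0.1285] 0.11 bay frame -0.0014806501515207768 -0.00024015646733224712
[0.59184769 0.09421747 0.02281128] [-1.94734026 -7.83663035  1.88162824]
```

>>> apply_moves(motion="33 -0.2 -0.01 -0.14 0 0 0; 33 -0.41 -0.03 -0.28 0 0 0; 33 -0.83 -0.06 -0.56 0 0 0; 33 -0.83 -0.06 -0.56 0 0 0; 33 -0.83 -0.06 -0.56 0 0 0; 33 -0.4 -0.03 -0.28 0 0 0; 33 1.13 0 -1.65 0 0 0; 33 1.13 0 -1.65 0 0 0; 33 1.13 0 -1.65 0 0 0; 33 1.13 0 -1.65 0 0 0; 33 0 0 0 0 0 0")

```text
time: 16.35
tool_pos: [0.5928, 0.0527, 0.1048]
tool_rot: [3.138, -0.601, 1.631]
contact_force: [-0.2, 0.2, -0.7]
opening: 0.0306
grip_force: 0.0
```

```bash
python3 - <<'E'
from fit import *
from plan import *
s=robot.observe(); print(s["tool_pos"],s["contact_force"],s["time"])
ims=[]
for n in("top","side","wrist"):
    p=robot.read_camera(n); ims.append(p)
    if n=="wrist": break
    for o in("red_can","blue_can"):
        t=robot.trace(o,p)
        if t:
            v,e=fit(p,t[0]["pixels"],can,[.588,.13] if o[0]=="r" else [.473,-.165],[.02,.02]); d=v-[.5885,.13]; print(n,o,v,e,"bay frame",d@[np.cos(1.41),np.sin(1.41)],d@[-np.sin(1.41),np.cos(1.41)])
    t=robot.search_frame("pepper_mill",p); print([ (np.round(x["centre"],3),x["score"]) for x in t[:1]])
a,b,c=[x["img"][:,:,::-1] for x in ims]
cv2.imwrite("pics/e.png",np.hstack([cv2.resize(x,(400,400)) for x in(a[130:280,130:280],b[20:200,160:340])]))
E
```

```text
[0.59276193 0.05271897 0.10480871] [-0.24027448  0.15096747 -0.7158642 ] 16.35
top red_can [0.5893 0.1282] 0.053 bay frame -0.0016486967325810582 -0.0010778678416097985
[(array([0.55 , 0.313, 0.128]), 0.9)]
side red_can [0.6041 0.2775] 1.94 bay frame 0.1480948921597983 0.008216624378521602
side blue_can [ 0.4721 -0.1642] 0.027 bay frame -0.30904099158325715 0.06779576329858084
[(array([0.548, 0.302, 0.091]), 0.58)]
```

View pics/e.png

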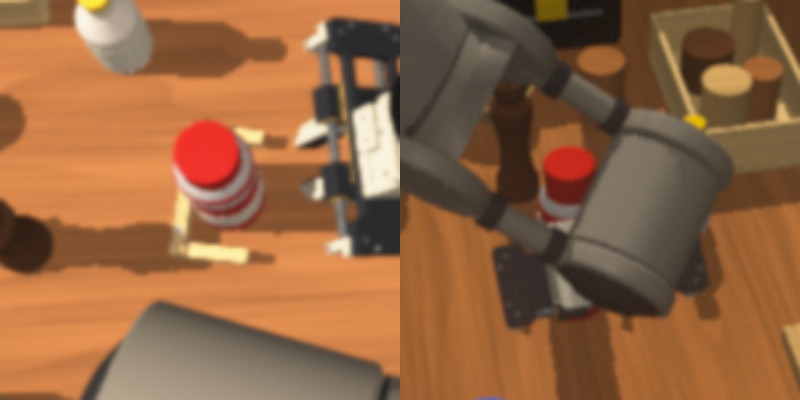

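The red can stands upright in the bay against the back board. The position fit is within 2 mm, and the push force rose to 8 N on contact. The gripper is clear, and the blue can and mill are unmoved.

```bash
python3 -c "
from cell import robot
print(robot.hand_in())"
```

```text
the job is handed in; nothing more can be done
None
```

I pushed the red can into the bay, where it stands upright against the back board with the gripper clear and the blue can and pepper mill unmoved; the job is handed in (about 16.5 s on the clock, verdict not shown).

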